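# Open the shaker's strut-held hood, load a bottle and latch its gate

## Task

Please load the white bottle with the white cap and blue label, which stands on the bench, into the bench shaker: lift the hood by its handle until the gas struts take over and hold it fully open, and let go. Stand the bottle upright in the empty bay, right down on the bay's floor, then swing the blue gate shut in front of it until the yellow tab drops behind its rim. Leave the hood open, keep the bottle upright on the way and do not disturb the other things.

Things in the scene. Friction and masses are not known exactly. Their poses are not given: they have to be found in the camera images.
- shaker: Bench shaker fixed to the bench: white open tray 250 mm deep (x) by 300 mm wide (y), walls 10 mm thick, 75 mm high, under a clear hood (closed top at 166 mm). Origin: centre of its underside; x to its rear (hinge side), y to its left, z up. Two bottle bays at x = 30, y = +62.5 mm (empty) and -62.5 mm (holds a 51 mm white bottle, 127 mm tall, gate shut).
- hood (a joint): Hood angle about its rear hinge line (rad): 0 shut, 1.25 at its stop, front edge swung up and back. Two gas struts: below about 0.6 it sinks shut (3 to 4 N up at the handle lifts it), above 0.6 they push it to the stop by themselves in a few seconds. Open, it leans 18 degrees forward over the bays: from the hinge line to its front edge 245 mm along it; a vertical gripper at a bay strikes it.
- hood_handle (a point): Centre of the hood's handle: round steel bar 12 mm thick along the shaker's y, straight for 100 mm, 45 mm (centre) ahead of the hood's front wall, which rises 40 mm above the bar and then slopes back. Shut, the bar is 92 mm above the bench. Moves with the hood on a circle of 290 mm about the hinge line.
- hood_hinge (a point): Gas struts run outside both side walls, out to y = +-167 mm. This is the middle of the hood's hinge line, which runs along the shaker's y, 78 mm above the bench; fixed to the shaker.
- bay (a point): Middle of the empty bay's floor, 16 mm above the bench, where the bottle's underside belongs; axes as the shaker's. A steel pocket 58 x 58 mm inside: side guides 25 mm high, back plate 60 mm, front sill 8 mm (above its floor), open above.
- gate_hinge (a point): The gate's upright hinge pin, at the gate's middle height (80 mm above the bench), in front of the empty bay's outer (left) corner; fixed to the shaker, axes as the shaker's.
- gate_end (a point): Middle height of the gate's blue strap, 98 mm from its hinge pin; moves with the gate. Beyond it sits the yellow tab, 108 mm from the pin.
- gate (a joint): Angle of the empty bay's gate about its pin (rad): 0 shut, pointing to the shaker's -y across the bay's front; 1.57 open, pointing to its -x (to the robot); stop at 1.9. Blue strap 4 mm thick, 63 to 97 mm above the bench; turns freely, stays where left. In the last 0.11 rad its tab rides over the catch's rim (3 N at the gate's end) and drops behind it: then it is held, play under 0.02 rad.
- tab (a joint): Lift of the yellow sprung tab on the gate's end (m): 0 down, about 0.003 while it rides over the rim.
- bottle: The bottle to load: white, white ribbed cap, blue label, 50 mm in diameter up to 77 mm above its underside, tapering above to the cap, 132 mm tall, about 0.3 kg. Origin: centre of its underside; z up along its axis.
- amber_orange: Bystander: amber bottle with an orange cap, 57 mm in diameter, 112 mm tall. Origin: centre of its underside.
- amber_blue: Bystander: amber bottle with a blue cap, 70 mm in diameter, 142 mm tall. Origin: centre of its underside.
- flask: Bystander: clear conical flask, 65 mm in diameter at the foot, 115 mm tall. Origin: centre of its underside.
- thermos: Bystander: beige vacuum flask, 66 mm in diameter, 236 mm tall. Origin: centre of its underside.
- dish: Bystander: covered glass dish lying flat, 88 mm in diameter, 18 mm tall. Origin: centre of its underside.
- tape_roll: Bystander: roll of beige label tape lying flat, 104 mm in diameter, 25 mm tall. Origin: centre of its underside.
Things that resemble listed ones, but are neither listed nor needed, are in the scene too. Leave any black or green look-alike of the bottle alone.

How it is judged:
By the outcome, as a careful person would: the job done as asked, in the order asked, and still so for the second after the job is handed in, with the robot touching nothing.
It also fails if it takes over 64 s, if anything falls off the work surface, if the arm or the gripper's body presses on something with over 40 N, if the wrist force passes 120 N, or if a joint passes its speed limit or range.

## Robot

A 6-joint arm with a two-finger parallel gripper is mounted at the origin on a cart in front of the work surface, level with it; the furniture and walls round the work are solid. World frame = base frame: x ahead of the robot, y to its left, z up, the work surface at z = 0. Lengths are in m, angles in rad, forces in N, time in s.
With the tool pointing down it reaches from about 0.35 to 0.85 m from the base axis. Payload 8.1 kg.
Tool frame: the origin (TCP) lies on the centre line of the jaws, within the pads' length; the fingertips stand 25 mm ahead of it and the grasp point (between the pads) lies 6 mm ahead of it (ctrl.tip_extent is the distance from the TCP to the fingertips, in m); z points along the fingers, y is the line along which they close (so a half turn about z gives the same grasp; the last joint's range is limited). The gripper opens to 93 mm and grips with 3 to 60 N. Pads are 15 mm wide; open, the fingers measure 128 mm over their backs; the gripper's body (75 mm by 188 mm) begins 65 mm behind the grasp point.
Start: joints at [1.156, 0.13, 1.488, -0, 1.523, -0.085], TCP at [0.194, 0.568, 0.244] pointing down, gripper open.
Joint ranges: [-2.96, 2.96], [-0.89, 2.26], [0.02, 2.5], [-1.34, 4.48], [0, 2.73], [-2.66, 2.66]. Speed limits (rad/s): [2.39, 2.39, 2.79, 3.14, 3.14, 3.14].

## Interface

Orientations are given as a unit quaternion [x, y, z, w].
In Python, from cell import ctrl, viewer gives the robot as it stands. The module is installed in compiled form; this text tells all that it offers.
- The arm moves only by the tool move_arm, never from a script. Its argument "motion" is a list that holds one entry, the list of rows, each a list of 7 numbers: the turn, a rotation vector about the tool's x, y, z in degrees, then the shift along the tool's x, y, z in m, then the opening in per cent of the stroke, from 0 (shut) to 100 (fully open). A call has 1 to 8 rows; each row shifts and turns the commanded pose from where the row before left it, along the tool's axes as they then stand; what a row does not reach is not made up. A row lasts 1/8 s, in which the tool goes at most 62.5 mm and 10.7 degrees, less where a joint would pass 70% of its speed; a pose out of reach is approached as far as the arm can. A call with a gripper value outside its range is refused whole. The fingers move at their own pace and stop on an object; the grip force is fixed at half the most. Time passes only in rows, so rows that do not move let the fingers close. It gives the time, the measured TCP pose, the force, the opening and the grip force at its end, in the units of the state.
- ctrl.sense(): the state, without advancing time (a new reading comes with each control period).
- viewer.capture(name): name is "scene" or "top" or "wrist"; returns a dict with "img" (400x640x3 uint8, blue, green, red), "depth" (400x640 float32, m along the optical axis (not along the pixel's ray), 0 where there is no reading), "intrinsics" (3x3 intrinsics, pixels), "D" ([k1, k2, p1, p2, k3] as OpenCV has them; the pictures are not rectified), "R" (3x3) and "t" (3): a world point X has camera coordinates R X + t; the wrist camera has in their place "tool_from_camera" (4x4, takes a point from camera to tool coordinates, whose origin is the TCP and whose axes are the flange's). Camera axes: x right, y down, z forward; pixel columns grow to the right and rows downward; lengths in m; the calibration is good to about 2 mm. A picture is of the moment at which its call begins: read the wrist's pose just before it.
- ctrl.finish_job(): hands the job in; it is judged then, once.
The state is a dict: "clock": time; "qpos": joint angles; "qvel": joint speeds; "joint_efforts": joint torques, N m; "tool_pos": TCP position; "tcp_rot": TCP orientation; "contact_force": force on the tool from outside, world axes, zero at the start; "ft_torque": the same for the moment, N m; "opening": opening from 0.0 (shut) to 1.0 (fully open); "grip_force": force on a finger pad.
Only numpy, scipy, OpenCV 4.12 (cv2) and the standard library are available. Lean on these libraries where they do the work, as an engineer would, in place of code of your own. Each camera call takes 0.05 s, during which the arm holds its last target. There are 200 camera calls.

## Working session

There is one attempt and no reset: what is moved stays moved. The work goes in short steps, Python scripts to look and compute and a tool call to move; the robot and the scene stay as the last step left them, time stands still between calls to the robot, and variables do not carry over. Pictures are saved under pics/ and viewed, at most 10 in all, crops included, and the job is handed in when it is done.

Besides the shell and the picture viewer there is one more tool, called in YAML: its name, and indented under it one key for each argument. move_arm: Moves the arm, as the interface text tells. Its arguments: {"type":"object","properties":{"motion":{"type":"array"}},"required":["motion"]}

```bash
mkdir -p pics
cat > h.py <<'E'
import numpy as np, cv2
from cell import ctrl, viewer
from scipy.spatial.transform import Rotation as R
def cap(n,f=None):
    if n=="wrist": s=ctrl.sense()
    c=viewer.capture(n)
    if n=="wrist":
        T=np.eye(4);T[:3,:3]=R.from_quat(s["tcp_rot"]).as_matrix();T[:3,3]=s["tool_pos"]
        M=np.linalg.inv(T@np.array(c["tool_from_camera"]));c["R"]=M[:3,:3];c["t"]=M[:3,3]
    if f: cv2.imwrite("pics/"+f,c["img"]); np.save("pics/"+f+".npy",c,allow_pickle=True)
    return c
def load(f): return np.load("pics/"+f+".npy",allow_pickle=True).item()
def ray(c,u,v):
    p=cv2.undistortPoints(np.array([[[u,v]]],float),np.array(c["intrinsics"]),np.array(c["D"]))[0,0]
    Rm=np.array(c["R"]);return -Rm.T@c["t"], Rm.T@np.array([p[0],p[1],1])
def atz(c,u,v,z):
    o,d=ray(c,u,v);return o+d*(z-o[2])/d[2]
def dep(c,u,v):
    o,d=ray(c,u,v);return o+d*c["depth"][int(v),int(u)]
def proj(c,P):
    return cv2.projectPoints(np.array(P,float).reshape(-1,1,3),cv2.Rodrigues(np.array(c["R"]))[0],np.array(c["t"],float),np.array(c["intrinsics"]),np.array(c["D"]))[0][:,0]
E
python3 - <<'E'
from h import *
print(ctrl.sense())
for n in("scene","top"):
    c=cap(n,n+"0.png");print(n,c["intrinsics"],-np.array(c["R"]).T@c["t"])
E
```

```text
{'clock': 0.0, 'qpos': array([ 1.15559681e+00,  1.31124029e-01,  1.48933403e+00, -2.98569000e-05,
        1.52299594e+00, -8.54098418e-02]), 'qvel': array([-3.05924013e-04,  5.84832766e-04, -1.65165530e-03, -7.85185038e-05,
        5.16068672e-04,  8.78304637e-04]), 'joint_efforts': array([ 1.77310616e-03, -5.59856915e+01, -4.91749942e+01,  7.67496089e-02,
        3.56750528e-02, -1.56266683e-04]), 'tool_pos': array([0.19407929, 0.56716557, 0.24257953]), 'tcp_rot': array([ 1.64147807e-01,  9.86435315e-01, -9.05362216e-04, -2.16080443e-04]), 'contact_force': array([-0.67838888,  1.06070301,  0.45844967]), 'ft_torque': array([ 0.05639659, -0.03519879,  0.02406006]), 'grip_force': 0.0, 'opening': 1.0001243960889108}
scene [[406.42813652   0.         325.21482249]
 [  0.         406.42813652 191.78465458]
 [  0.           0.           1.        ]] [-0.27985859 -0.66952121  0.90563527]
top [[447.17201929   0.         319.67284046]
 [  0.         447.17201929 201.88536252]
 [  0.           0.           1.        ]] [0.42169278 0.01129418 1.61175249]
```

View pics/scene0.png

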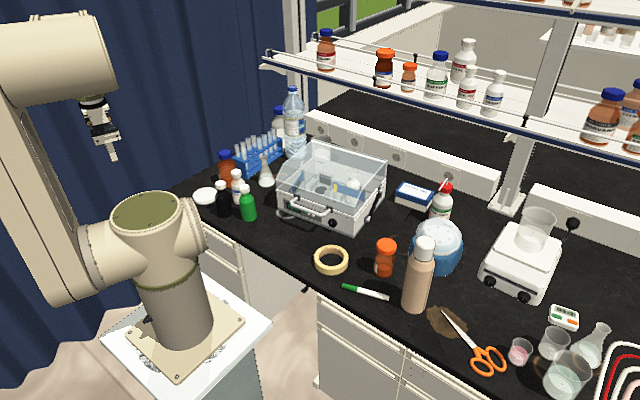

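View pics/top0.png

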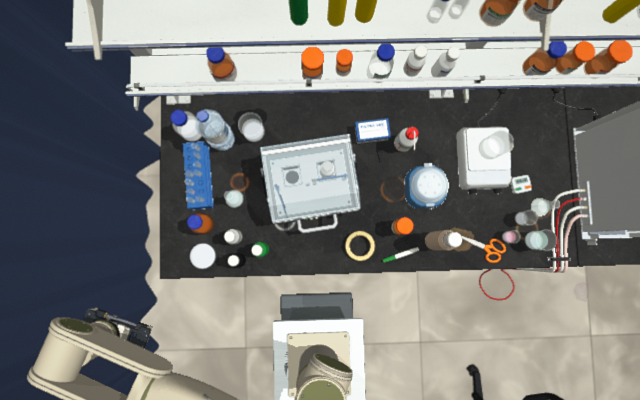

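The scene picture shows the shaker at (330,185) and the white bottle at (237,185), between the black (222,200) and green (248,203) ones. In the top view its cap is at (233,236), the shaker's centre near (310,180) and the handle at (318,225). I'll enlarge that part.

Run:
```python
from h import *
c=load("top0.png");cv2.imwrite("pics/topc.png",cv2.resize(c["img"][125:275,175:375],None,fx=4,fy=4,interpolation=cv2.INTER_CUBIC))
c=load("scene0.png");cv2.imwrite("pics/scc.png",cv2.resize(c["img"][125:245,230:390],None,fx=5,fy=5,interpolation=cv2.INTER_CUBIC))
```

```text
(no output)
```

View pics/topc.png

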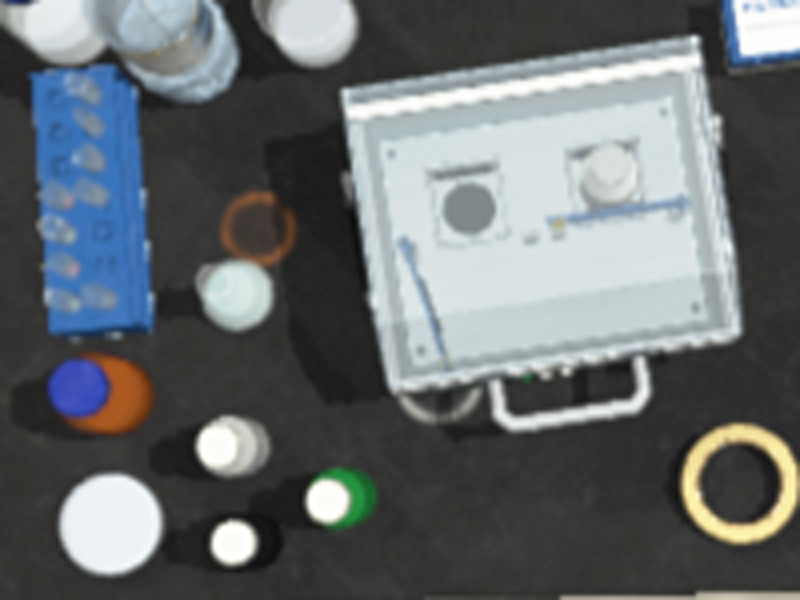

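View pics/scc.png

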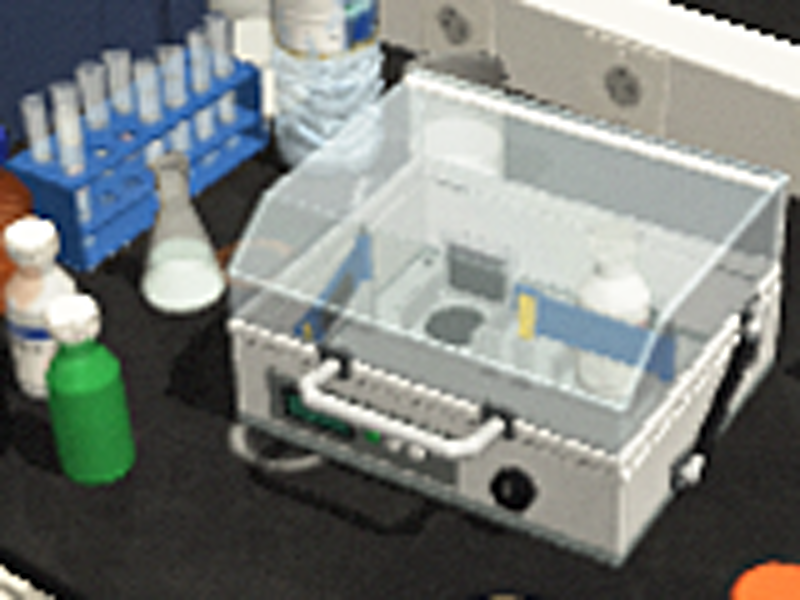

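The enlarged views give me these points. In the top crop, the cap centre is (219,446), bay disc (469,208), loaded bottle's cap (609,173), handle ends (508,426) and (645,403), and gate from pin (405,240) to tab (447,365). In the scene crop, the cap is (32,232), bay disc (457,325), and handle ends (308,392) and (490,445).

```bash
cat > m.py <<'E'
from h import *
from scipy.optimize import least_squares
t=load("top0.png");s=load("scene0.png")
T=lambda u,v:(175+u/4,125+v/4)
S=lambda u,v:(230+u/5,125+v/5)
def sh(p):
    x,y,a=p;return lambda q:np.array([x+np.cos(a)*q[0]-np.sin(a)*q[1],y+np.sin(a)*q[0]+np.cos(a)*q[1],q[2]])
E
python3 - <<'E'
from m import *
for n,u,v,z in(("cap",219,446,.132),("bay",469,208,.016),("cap2",609,173,.143),("h1",508,426,.092),("h2",645,403,.092),("gpin",405,240,.097),("gtab",447,365,.097),("orangecap",0,0,.1)):
    print("top",n,atz(t,*T(u,v),z).round(4))
for n,u,v,z in(("cap",32,232,.132),("bay",457,325,.016),("h1",308,392,.092),("h2",490,445,.092),("green",72,305,.125)):
    print("sc",n,atz(s,*S(u,v),z).round(4))
print("green/black/dish",[atz(t,*T(u,v),z).round(3) for u,v,z in((330,500,.13),(233,542,.13),(111,525,.018),(80,388,.142),(238,295,.02))])
# shaker fit
O=[(30,62.5,16,469,208,t,T),(30,-62.5,143,609,173,t,T),(-157,0,92,576,415,t,T),(30,62.5,16,457,325,s,S),(-157,0,92,400,418,s,S)]
f=lambda p:np.concatenate([(proj(c,sh(p)(np.array(q)/1000))[0]-K(u,v)) for *q,u,v,c,K in O])
# handle x unknown: hinge line 290 circle -> include free param
g=lambda p:np.concatenate([(proj(c,sh(p[:3])(np.array([q[0] if q[0]>0 else p[3]*1000,*q[1:]])/1000))[0]-K(u,v)) for *q,u,v,c,K in O])
r=least_squares(g,[.6,.05,.14,-.17]);print(r.x,r.fun.round(2))
E
```

```text
top cap [0.45   0.2844 0.132 ]
top bay [0.6598 0.0795 0.016 ]
top cap2 [ 0.6672 -0.0428  0.143 ]
top h1 [0.4611 0.0473 0.092 ]
top h2 [ 0.4775 -0.0695  0.092 ]
top gpin [0.6215 0.1311 0.097 ]
top gtab [0.5139 0.0975 0.097 ]
top orangecap [0.8381 0.4752 0.1   ]
sc cap [0.4515 0.2794 0.132 ]
sc bay [0.6659 0.0793 0.016 ]
sc h1 [0.4694 0.0472 0.092 ]
sc h2 [ 0.4979 -0.0788  0.092 ]
sc green [0.4148 0.2026 0.125 ]
green/black/dish [array([0.403, 0.194, 0.13 ]), array([0.371, 0.274, 0.13 ]), array([0.385, 0.401, 0.018]), array([0.5  , 0.396, 0.142]), array([0.586, 0.287, 0.02 ])]
[ 0.6360282   0.01099899  0.14698512 -0.16163221] [ 0.64  0.87  1.04 -2.29  0.54 -2.16 -1.12  1.4  -2.77  0.83]
```

```bash
cat > p.py <<'E'
from m import *
P0=np.array([.637,.011,.145])
def tool(yaw,tilt,close="v"):
    # tilt from straight down toward shaker +x; close v: closing in the vertical plane, h: horizontal
    f=np.array([np.cos(yaw),np.sin(yaw),0]);l=np.array([-f[1],f[0],0]);u=np.array([0,0,1.])
    z=f*np.sin(tilt)-u*np.cos(tilt);y=f*np.cos(tilt)+u*np.sin(tilt);x=l
    if close=="h": x,y=-y,l
    if close=="h-": x,y=y,-l
    return np.column_stack([x,y,z])
def plan(Rt,pt,n,op,R0=None,p0=None):
    s=ctrl.sense()
    R0=R.from_quat(s["tcp_rot"]).as_matrix() if R0 is None else R0;p0=s["tool_pos"] if p0 is None else p0
    rv=R.from_matrix(R0.T@Rt).as_rotvec();d=(np.array(pt)-p0)/n
    print("pos",p0.round(4),"q",s["qpos"].round(2),"turn",np.degrees(rv).round(1),"t",round(s["clock"],2))
    Rc=R0
    for i in range(n):
        print("[%s]"%",".join(map(str,[*np.degrees(rv/n).round(1),*(Rc.T@d).round(4),op])),end=",\n")
        Rc=Rc@R.from_rotvec(rv/n).as_matrix()
    return Rt,np.array(pt)
E
python3 - <<'E'
from p import *
Rt=tool(.145,np.pi/4);h=np.array([.469,-.012,.092])
a=plan(Rt,h-.106*Rt[:,2]+[0,0,.03],12,60)
E
```

```text
pos [0.1941 0.5672 0.2427] q [ 1.16  0.13  1.49  0.    1.52 -0.09] turn [-40.4 -24.6  59.4] t 0.1
[-3.4,-2.0,5.0,-0.0318,-0.0411,0.0039,60],
[-3.4,-2.0,5.0,-0.0351,-0.0384,0.0027,60],
[-3.4,-2.0,5.0,-0.0382,-0.0354,0.0019,60],
[-3.4,-2.0,5.0,-0.041,-0.032,0.0013,60],
[-3.4,-2.0,5.0,-0.0436,-0.0284,0.001,60],
[-3.4,-2.0,5.0,-0.0459,-0.0246,0.0011,60],
[-3.4,-2.0,5.0,-0.0478,-0.0207,0.0014,60],
[-3.4,-2.0,5.0,-0.0493,-0.0166,0.0021,60],
[-3.4,-2.0,5.0,-0.0505,-0.0124,0.003,60],
[-3.4,-2.0,5.0,-0.0513,-0.0082,0.0042,60],
[-3.4,-2.0,5.0,-0.0516,-0.004,0.0057,60],
[-3.4,-2.0,5.0,-0.0515,0.0,0.0074,60],
```

move_arm:
  motion:
    - [[-3.4,-2.0,5.0,-0.032,-0.041,0.004,60],[-3.4,-2.0,5.0,-0.035,-0.038,0.003,60],[-3.4,-2.0,5.0,-0.038,-0.035,0.002,60],[-3.4,-2.0,5.0,-0.041,-0.032,0.001,60],[-3.4,-2.0,5.0,-0.044,-0.028,0.001,60],[-3.4,-2.0,5.0,-0.046,-0.025,0.001,60],[-3.4,-2.0,5.0,-0.048,-0.021,0.001,60],[-3.4,-2.0,5.0,-0.049,-0.017,0.002,60]]

```text
clock: 1.1
tool_pos: [0.3747, 0.2157, 0.2082]
tcp_rot: [0.488, 0.839, 0.178, 0.164]
contact_force: [0.4, 0.4, -0.3]
opening: 0.599
grip_force: 0.0
```

Run:
```python
from p import *
Rt=tool(.145,np.pi/4);h=np.array([.469,-.012,.092])
a=plan(Rt,h-.106*Rt[:,2]+[0,0,.03],6,60)
```

```text
pos [0.3747 0.2157 0.2082] q [ 0.47 -0.89  2.41 -0.09  1.15 -0.03] turn [-16.4  -7.1  19.6] t 1.1
[-2.7,-1.2,3.3,-0.0362,-0.0166,-0.0023,60],
[-2.7,-1.2,3.3,-0.0372,-0.0145,-0.0023,60],
[-2.7,-1.2,3.3,-0.038,-0.0122,-0.0022,60],
[-2.7,-1.2,3.3,-0.0386,-0.0099,-0.0019,60],
[-2.7,-1.2,3.3,-0.0392,-0.0076,-0.0015,60],
[-2.7,-1.2,3.3,-0.0396,-0.0053,-0.001,60],
```

Run:
```python
from p import *
Rt=tool(.145,np.radians(25));h=np.array([.469,-.012,.092])
a=plan(Rt,h-.076*Rt[:,2]+[0,0,.02],6,60)
```

```text
pos [0.3747 0.2157 0.2082] q [ 0.47 -0.89  2.41 -0.09  1.15 -0.03] turn [ 3.4 -3.6 20.4] t 1.1
[0.6,-0.6,3.4,-0.0384,-0.012,0.0034,60],
[0.6,-0.6,3.4,-0.039,-0.0097,0.0039,60],
[0.6,-0.6,3.4,-0.0394,-0.0073,0.0044,60],
[0.6,-0.6,3.4,-0.0398,-0.0049,0.0048,60],
[0.6,-0.6,3.4,-0.0399,-0.0025,0.0053,60],
[0.6,-0.6,3.4,-0.0399,-0.0001,0.0057,60],
```

move_arm:
  motion:
    - [[0.6,-0.6,3.4,-0.0384,-0.012,0.0034,60],[0.6,-0.6,3.4,-0.039,-0.01,0.004,60],[0.6,-0.6,3.4,-0.0394,-0.007,0.004,60],[0.6,-0.6,3.4,-0.04,-0.005,0.005,60],[0.6,-0.6,3.4,-0.04,-0.0025,0.005,60],[0.6,-0.6,3.4,-0.04,0,0.006,60],[0,0,0,0,0,0,60]]

```text
clock: 1.98
tool_pos: [0.4462, -0.0131, 0.1814]
tcp_rot: [0.64, 0.739, 0.157, 0.139]
contact_force: [-0.9, 1.0, -1.0]
opening: 0.599
grip_force: 0.0
```

Run:
```python
from p import *
c=cap("wrist","w1.png")
Rt=tool(.145,np.radians(25));h=np.array([.469,-.012,.092])
a=plan(Rt,h-.006*Rt[:,2],4,60)
print(proj(c,[h]))
```

```text
pos [ 0.446  -0.0118  0.1815] q [-0.27 -0.74  2.36  0.18  1.14 -0.46] turn [-0.8  0.2  0. ] t 2.02
[-0.2,0.1,0.0,-0.0008,-0.004,0.0212,60],
[-0.2,0.1,0.0,-0.0008,-0.0041,0.0212,60],
[-0.2,0.1,0.0,-0.0008,-0.0042,0.0212,60],
[-0.2,0.1,0.0,-0.0009,-0.0042,0.0212,60],
[[300.93282693 209.07924992]]
```

View pics/w1.png

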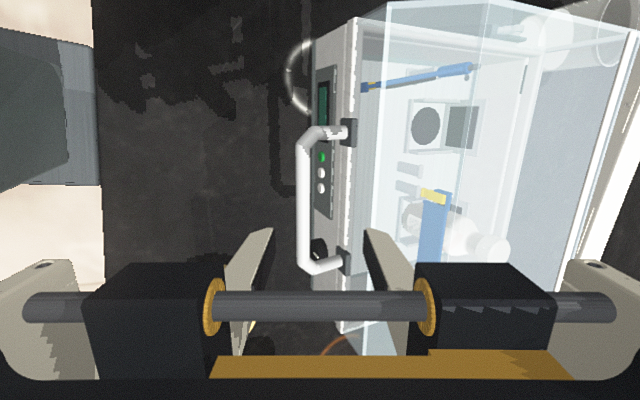

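The wrist view shows the handle bar vertical at u=302, with v from 140 to 265 and its centre at (302,203). My prediction was (301,209). The bay disc is at (425,126), the gate runs from pin (472,68) to tab (366,87), and the other gate's tab is at (432,196).

Run:
```python
from p import *
c=load("w1.png")
print([dep(c,302,v).round(4) for v in (160,203,245)])
h=atz(c,302,203,.094);print("bar",h, "bay",atz(c,425,126,.016),"pin",atz(c,472,68,.09),"tab",atz(c,366,87,.08))
Rt=tool(.145,np.radians(25));h[2]=.092
a=plan(Rt,h-.006*Rt[:,2],4,32)
```

```text
[array([0.4621, 0.0311, 0.0982]), array([ 0.4672, -0.0051,  0.097 ]), array([ 0.4722, -0.0435,  0.0967])]
bar [ 0.46844978 -0.00593842  0.094     ] bay [0.66189781 0.07797896 0.016     ] pin [0.63437879 0.13440897 0.09      ] tab [0.5220508  0.09795199 0.08      ]
pos [ 0.446  -0.0118  0.1815] q [-0.27 -0.74  2.36  0.18  1.14 -0.46] turn [-0.8  0.2  0. ] t 2.02
[-0.2,0.1,0.0,0.0007,-0.004,0.0213,32],
[-0.2,0.1,0.0,0.0007,-0.004,0.0212,32],
[-0.2,0.1,0.0,0.0007,-0.0041,0.0212,32],
[-0.2,0.1,0.0,0.0007,-0.0042,0.0212,32],
```

move_arm:
  motion:
    - [[0,0,0,0,0,0,32],[0,0,0,0,0,0,32],[-0.2,0,0,0.001,-0.004,0.021,32],[-0.2,0,0,0.001,-0.004,0.021,32],[-0.2,0,0,0.001,-0.004,0.021,32],[-0.2,0,0,0,-0.004,0.021,32],[0,0,0,0,0,0,32]]

```text
clock: 2.9
tool_pos: [0.4649, -0.0039, 0.0973]
tcp_rot: [0.637, 0.74, 0.163, 0.142]
contact_force: [-0.9, -0.0, 1.2]
opening: 0.321
grip_force: 0.0
```

move_arm:
  motion:
    - [[0,0,0,0,0,0,0],[0,0,0,0,0,0,0],[0,0,0,0,0,0,0]]

```text
clock: 3.28
tool_pos: [0.4664, -0.0053, 0.1001]
tcp_rot: [0.637, 0.739, 0.163, 0.144]
contact_force: [-6.7, 0.6, 5.5]
opening: 0.118
grip_force: 30.0
```

Run:
```python
from p import *
s=ctrl.sense();Rm=R.from_quat(s["tcp_rot"]).as_matrix();f=np.array([np.cos(.14),np.sin(.14),0])
a=.048+np.linspace(0,.74,9)
d=np.outer(-.29*np.cos(a),f)+np.outer(.29*np.sin(a),[0,0,1]);print((np.diff(d,axis=0)@Rm).round(4).tolist());print(s["tool_pos"]+d[-1]-d[0])
```

```text
[[-0.0001, 0.0136, -0.0231], [-0.0002, 0.0157, -0.0217], [-0.0002, 0.0176, -0.0202], [-0.0002, 0.0194, -0.0185], [-0.0002, 0.0211, -0.0166], [-0.0002, 0.0225, -0.0146], [-0.0002, 0.0238, -0.0124], [-0.0002, 0.0248, -0.0102]]
[0.55070676 0.00657413 0.29180008]
```

move_arm:
  motion:
    - [[0,0,0,0,0.0136,-0.023,0],[0,0,0,0,0.0157,-0.0217,0],[0,0,0,0,0.0176,-0.02,0],[0,0,0,0,0.0194,-0.0185,0],[0,0,0,0,0.021,-0.0166,0],[0,0,0,0,0.0225,-0.0146,0],[0,0,0,0,0.0238,-0.0124,0],[0,0,0,0,0.0248,-0.01,0]]

```text
clock: 4.28
tool_pos: [0.5509, 0.0062, 0.2926]
tcp_rot: [0.638, 0.739, 0.162, 0.145]
contact_force: [-0.4, -9.4, -0.9]
opening: 0.116
grip_force: 30.0
```

move_arm:
  motion:
    - [[0,0,0,0,0,0,70],[0,0,0,0,0.004,-0.002,70],[0,0,0,0,0.004,-0.03,70],[0,0,0,0,0,-0.045,70],[0,0,0,0,-0.03,-0.03,70],[0,0,0,0,-0.02,0,70]]

```text
clock: 5.03
tool_pos: [0.467, -0.0038, 0.3713]
tcp_rot: [0.637, 0.739, 0.164, 0.145]
contact_force: [0.4, -1.1, 0.2]
opening: 0.691
grip_force: 0.0
```

Run:
```python
from p import *
c=cap("scene","s2.png")
c=load("s2.png");cv2.imwrite("pics/s2c.png",cv2.resize(c["img"][60:245,150:390],None,fx=3.3,fy=3.2,interpolation=cv2.INTER_CUBIC))
print(ctrl.sense()["qpos"].round(2))
```

```text
[-0.24 -0.69  2.    0.16  1.43 -0.38]
```

View pics/s2c.png

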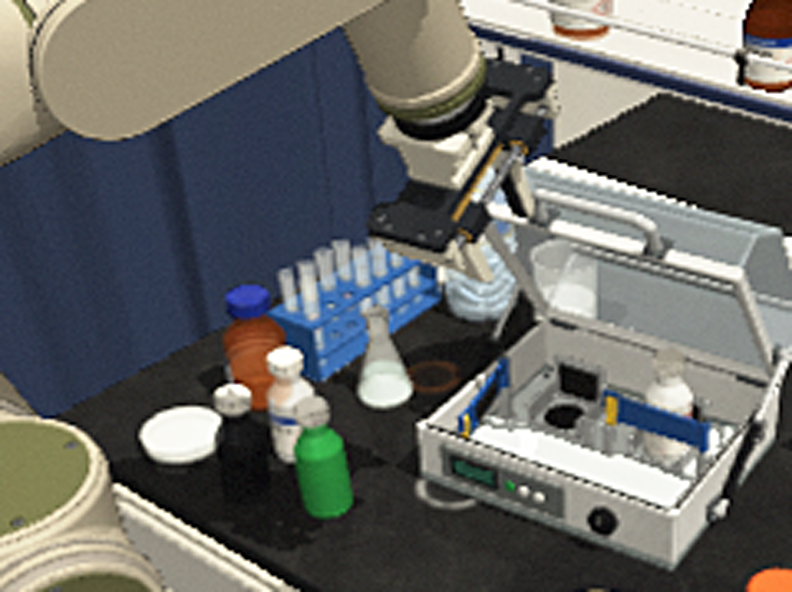

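The hood is still rising and clear of the gripper; the other things stand as before. Next I'll grip the bottle by its cap with the tool tilted 30°, because the gripper's body has to clear the neighbouring bottles and later the hood.

Run:
```python
from p import *
Rt=tool(.14,np.radians(30),"h");G=np.array([.451,.282,.126])
a=plan(Rt,G-.096*Rt[:,2],12,70)
```

```text
pos [ 0.4655 -0.0039  0.3686] q [-0.24 -0.69  2.    0.16  1.43 -0.38] turn [ -3.9  -3.8 -89.5] t 5.08
[-0.3,-0.3,-7.5,0.0238,-0.0071,0.0112,70],
[-0.3,-0.3,-7.5,0.0246,-0.004,0.0111,70],
[-0.3,-0.3,-7.5,0.025,-0.0009,0.0109,70],
[-0.3,-0.3,-7.5,0.025,0.0023,0.0108,70],
[-0.3,-0.3,-7.5,0.0245,0.0055,0.0106,70],
[-0.3,-0.3,-7.5,0.0237,0.0086,0.0106,70],
[-0.3,-0.3,-7.5,0.0224,0.0115,0.0105,70],
[-0.3,-0.3,-7.5,0.0208,0.0143,0.0104,70],
[-0.3,-0.3,-7.5,0.0188,0.0168,0.0104,70],
[-0.3,-0.3,-7.5,0.0165,0.019,0.0104,70],
[-0.3,-0.3,-7.5,0.014,0.021,0.0104,70],
[-0.3,-0.3,-7.5,0.0112,0.0225,0.0105,70],
```

move_arm:
  motion:
    - [[-0.3,-0.3,-7.5,0.0238,-0.007,0.011,70],[-0.3,-0.3,-7.5,0.0246,-0.004,0.011,70],[-0.3,-0.3,-7.5,0.025,-0.001,0.011,70],[-0.3,-0.3,-7.5,0.025,0.002,0.011,70],[-0.3,-0.3,-7.5,0.0245,0.0055,0.0106,70],[-0.3,-0.3,-7.5,0.0237,0.0086,0.0106,70],[-0.3,-0.3,-7.5,0.0224,0.0115,0.0105,70],[-0.3,-0.3,-7.5,0.0208,0.0143,0.0104,70]]

```text
clock: 6.08
tool_pos: [0.4251, 0.1828, 0.2611]
tcp_rot: [0.18, 0.953, 0.071, 0.233]
contact_force: [-0.1, -0.1, -0.6]
opening: 0.7
grip_force: 0.0
```

move_arm:
  motion:
    - [[-0.3,-0.3,-7.5,0.019,0.017,0.0104,70],[-0.3,-0.3,-7.5,0.0165,0.019,0.0104,70],[-0.3,-0.3,-7.5,0.014,0.021,0.0104,70],[-0.3,-0.3,-7.5,0.011,0.0225,0.0105,70],[0,0,0,0,0,0,70]]

```text
clock: 6.7
tool_pos: [0.4028, 0.2754, 0.2067]
tcp_rot: [-0.073, 0.964, 0.016, 0.254]
contact_force: [-0.9, -1.0, -0.3]
opening: 0.697
grip_force: 0.0
```

Run:
```python
from p import *
c=cap("wrist","w3.png")
Rt=tool(.14,np.radians(30),"h");G=np.array([.451,.282,.126])
plan(Rt,G-.006*Rt[:,2],4,70);print(proj(c,[[.451,.282,.132],[.451,.282,.05]]))
```

```text
pos [0.4035 0.2749 0.2079] q [ 0.68 -0.6   2.26 -0.29  1.05 -0.95] turn [-0.  -0.5  0.5] t 6.75
[-0.0,-0.1,0.1,-0.0003,0.0001,0.0222,70],
[-0.0,-0.1,0.1,-0.0003,0.0001,0.0222,70],
[-0.0,-0.1,0.1,-0.0003,0.0001,0.0222,70],
[-0.0,-0.1,0.1,-0.0002,0.0001,0.0222,70],
[[318.85875829 214.68202248]
 [319.44695512 155.49922837]]
```

View pics/w3.png

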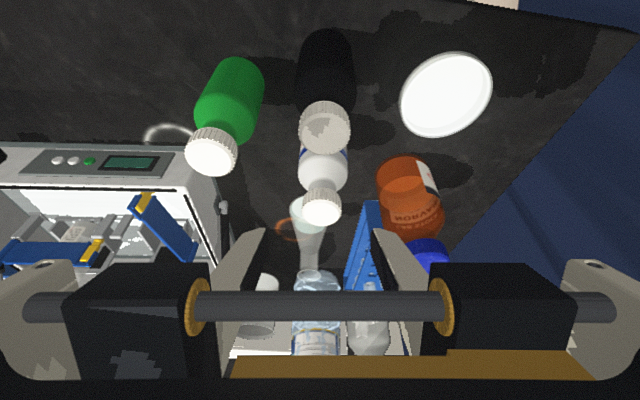

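The bottle's cap top is at (322,209), where I predicted (319,215). The black cap is at (325,125), the green one at (210,155), and the fingers straddle the bottle freely.

Run:
```python
from p import *
c=load("w3.png")
q=atz(c,322,209,.132);print(q,[dep(c,u,v).round(4) for u,v in((322,209),(322,200),(322,185),(322,165),(325,125))])
print("cap width px 303..341:",np.linalg.norm(atz(c,303,212,.128)-atz(c,341,212,.128)))
G=np.array([q[0],q[1],.126]);Rt=tool(.14,np.radians(30),"h")
plan(Rt,G-.006*Rt[:,2],4,70)
```

```text
[0.44326105 0.2835037  0.132     ] [array([0.4453, 0.2838, 0.1302]), array([0.4357, 0.2823, 0.1288]), array([0.4387, 0.2828, 0.1076]), array([0.4319, 0.2817, 0.0883]), array([0.363 , 0.2726, 0.1319])]
cap width px 303..341: 0.03319233198760203
pos [0.4035 0.2749 0.2079] q [ 0.68 -0.6   2.26 -0.29  1.05 -0.95] turn [-0.  -0.5  0.5] t 6.75
[-0.0,-0.1,0.1,0.0013,0.0008,0.0213,70],
[-0.0,-0.1,0.1,0.0013,0.0008,0.0213,70],
[-0.0,-0.1,0.1,0.0014,0.0008,0.0213,70],
[-0.0,-0.1,0.1,0.0014,0.0008,0.0213,70],
```

move_arm:
  motion:
    - [[0,0,0,0.0003,0.001,0.022,70],[0,0,0,0.0003,0.001,0.022,70],[0,0,0,0.0003,0,0.022,70],[0,-0.3,0.3,0.0003,0,0.022,70],[0,0,0,0,0,0,55],[0,0,0,0,0,0,20],[0,0,0,0,0,0,20],[0,0,0,0,0,0,20]]

```text
clock: 7.75
tool_pos: [0.4469, 0.2833, 0.1338]
tcp_rot: [-0.069, 0.963, 0.018, 0.259]
contact_force: [1.0, 1.8, -0.0]
opening: 0.328
grip_force: 29.1
```

move_arm:
  motion:
    - [[0,0,0,0,0,0,20],[0,0,0,0,0,0,20],[0,0,0,0,0,0,20]]

```text
clock: 8.12
tool_pos: [0.4471, 0.2834, 0.1336]
tcp_rot: [-0.069, 0.963, 0.018, 0.259]
contact_force: [-1.0, 2.4, 5.8]
opening: 0.328
grip_force: 29.7
```

Run:
```python
from p import *
s=ctrl.sense();print(s["opening"],s["grip_force"],s["tool_pos"])
Rm=R.from_quat(s["tcp_rot"]).as_matrix();print(Rm.round(3))
c=cap("top","t4.png");cv2.imwrite("pics/t4c.png",cv2.resize(c["img"][125:275,175:375],None,fx=4,fy=4,interpolation=cv2.INTER_CUBIC))
```

```text
0.32813350075053754 29.659112143563107 [0.44706665 0.28341312 0.13359413]
[[-0.856 -0.143  0.497]
 [-0.124  0.99   0.071]
 [-0.502 -0.001 -0.865]]
```

View pics/t4c.png

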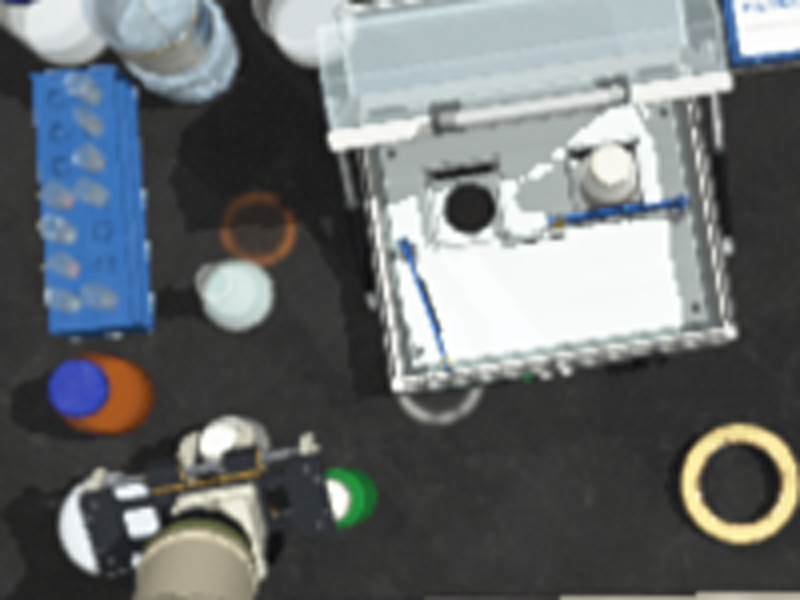

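The hood is now fully open, with the handle at (530,108). The bay disc is at (469,208), as before, and the gripper holds the cap at (225,437).

Run:
```python
from p import *
s=ctrl.sense();Rt=R.from_quat(s["tcp_rot"]).as_matrix();p=s["tool_pos"]
f=np.array([np.cos(.14),np.sin(.14),0]);B=np.array([.661,.0787,0])-.002*f
a=p+[0,0,.165];b=B-.16*f;b[2]=a[2]
plan(Rt,a,4,20,Rt,p);plan(Rt,b,5,20,Rt,a)
```

```text
pos [0.4471 0.2834 0.1336] q [ 0.62 -0.39  2.26 -0.32  0.82 -0.93] turn [0. 0. 0.] t 8.18
[0.0,0.0,0.0,-0.0207,-0.0,-0.0357,20],
[0.0,0.0,0.0,-0.0207,-0.0,-0.0357,20],
[0.0,0.0,0.0,-0.0207,-0.0,-0.0357,20],
[0.0,0.0,0.0,-0.0207,-0.0,-0.0357,20],
pos [0.4471 0.2834 0.2986] q [ 0.62 -0.39  2.26 -0.32  0.82 -0.93] turn [0. 0. 0.] t 8.18
[0.0,0.0,0.0,-0.0035,-0.0465,0.0021,20],
[0.0,0.0,0.0,-0.0035,-0.0465,0.0021,20],
[0.0,0.0,0.0,-0.0035,-0.0465,0.0021,20],
[0.0,0.0,0.0,-0.0035,-0.0465,0.0021,20],
[0.0,0.0,0.0,-0.0035,-0.0465,0.0021,20],
```

Lifting slowly, then over sideways in smaller steps to avoid swinging.

move_arm:
  motion:
    - [[0,0,0,-0.005,0,-0.0087,20],[0,0,0,-0.0155,0,-0.027,20],[0,0,0,-0.0207,0,-0.0357,20],[0,0,0,-0.0207,0,-0.0357,20],[0,0,0,-0.0155,0,-0.027,20],[0,0,0,-0.005,0,-0.0087,20]]

```text
clock: 8.93
tool_pos: [0.4465, 0.2831, 0.2991]
tcp_rot: [-0.069, 0.963, 0.018, 0.259]
contact_force: [0.3, -0.8, -3.4]
opening: 0.325
grip_force: 28.4
```

move_arm:
  motion:
    - [[0,0,0,-0.001,-0.015,0.0005,20],[0,0,0,-0.002,-0.03,0.0015,20],[0,0,0,-0.003,-0.04,0.002,20],[0,0,0,-0.0035,-0.045,0.002,20],[0,0,0,-0.003,-0.042,0.002,20],[0,0,0,-0.002,-0.032,0.0015,20],[0,0,0,-0.001,-0.02,0.0005,20],[0,0,0,-0.0005,-0.008,0.0005,20]]

```text
clock: 9.93
tool_pos: [0.4976, 0.0549, 0.2944]
tcp_rot: [-0.068, 0.964, 0.017, 0.256]
contact_force: [1.0, 0.2, -3.3]
opening: 0.319
grip_force: 28.4
```

Run:
```python
from p import *
s=ctrl.sense();print(s["opening"],s["grip_force"])
f=np.array([np.cos(.14),np.sin(.14),0]);B=np.array([.661,.0787,0])-.004*f
B[2]=s["tool_pos"][2]
plan(tool(.14,np.radians(30),"h"),B,5,20)
c=cap("scene","s5.png");cv2.imwrite("pics/s5c.png",cv2.resize(c["img"][60:245,150:390],None,fx=3.3,fy=3.2,interpolation=cv2.INTER_CUBIC))
```

```text
0.3191433206606498 28.424434357711412
pos [0.4976 0.0549 0.2944] q [-0.06 -0.69  2.16  0.11  1.17 -1.79] turn [-0.  -0.2  0.1] t 9.93
[-0.0,-0.0,0.0,-0.028,0.0001,0.016,20],
[-0.0,-0.0,0.0,-0.028,0.0001,0.016,20],
[-0.0,-0.0,0.0,-0.0279,0.0001,0.0161,20],
[-0.0,-0.0,0.0,-0.0279,0.0001,0.0161,20],
[-0.0,-0.0,0.0,-0.0279,0.0001,0.0161,20],
```

View pics/s5c.png

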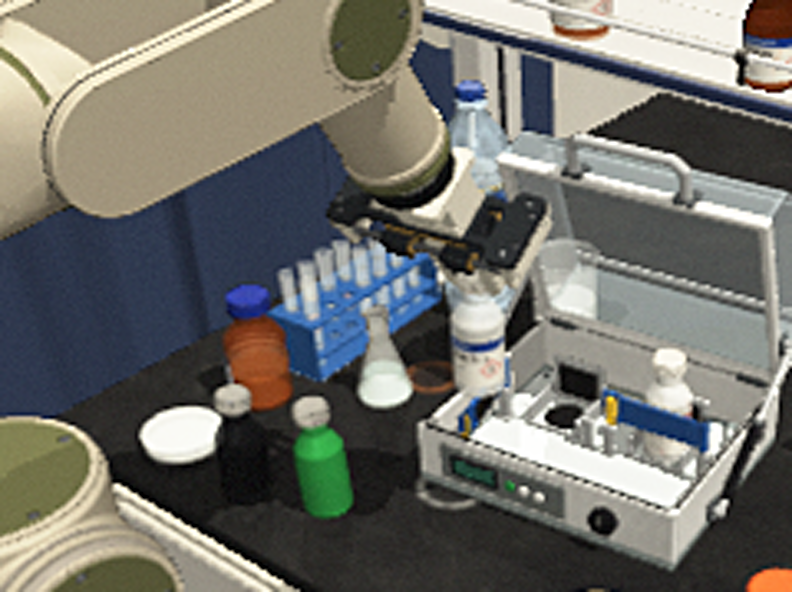

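The bottle hangs upright at (478,345) in front of the bay. At this height the gripper would come close to the open hood's handle, so I'll lower it first and then go in.

move_arm:
  motion:
    - [[0,0,0,0.01,0,0.017,20],[0,0,0,0.015,0,0.027,20],[0,0,0,0.01,0,0.017,20],[0,0,0,-0.014,0,0.008,20],[0,0,0,-0.026,0,0.015,20],[0,0,0,-0.028,0,0.016,20],[0,0,0,-0.026,0,0.015,20],[0,0,0,-0.014,0,0.008,20]]

```text
clock: 10.98
tool_pos: [0.6217, 0.0757, 0.2241]
tcp_rot: [-0.07, 0.964, 0.018, 0.257]
contact_force: [-0.2, -0.5, -3.2]
opening: 0.322
grip_force: 28.4
```

Run:
```python
from p import *
s=ctrl.sense();print(s["opening"],s["grip_force"],s["contact_force"])
f=np.array([np.cos(.14),np.sin(.14),0]);B=np.array([.661,.0787,0])-.004*f
B[2]=.1336+.050
plan(tool(.14,np.radians(30),"h"),B,4,20)
cap("wrist","w6.png");c=cap("scene","s6.png")
crop=c["img"][150:225,255:355];cv2.imwrite("pics/s6c.png",cv2.resize(crop,None,fx=8,fy=8,interpolation=cv2.INTER_CUBIC))
```

```text
0.32167485039878324 28.43330758052616 [-0.16764995 -0.46721254 -3.21815807]
pos [0.6217 0.0757 0.2241] q [-0.   -0.24  1.97  0.09  0.9  -1.75] turn [ 0.1 -0.2  0.3] t 10.97
[0.0,-0.0,0.1,-0.0026,-0.0006,0.0132,20],
[0.0,-0.0,0.1,-0.0026,-0.0006,0.0132,20],
[0.0,-0.0,0.1,-0.0026,-0.0006,0.0132,20],
[0.0,-0.0,0.1,-0.0026,-0.0006,0.0132,20],
```

move_arm:
  motion:
    - [[0,0,0,-0.006,-0.001,0.003,20],[0,0,0,-0.011,-0.001,0.006,20],[0,0,0,-0.011,0,0.0065,20],[0,0,0.2,0.001,0,0.01,20],[0,0,0.2,0.006,0,0.0095,20],[0,0,0,0.0065,0,0.01,20],[0,0,0,0.0035,0,0.006,20],[0,0,0,0,0,0,20]]

```text
clock: 12.08
tool_pos: [0.656, 0.0768, 0.1868]
tcp_rot: [-0.066, 0.964, 0.018, 0.257]
contact_force: [-0.6, 0.4, -4.0]
opening: 0.318
grip_force: 28.4
```

Run:
```python
from p import *
s=ctrl.sense();print(s["opening"],s["grip_force"],s["contact_force"])
f=np.array([np.cos(.14),np.sin(.14),0]);B=np.array([.661,.0787,0])-.004*f
B[2]=.1336+.046
plan(tool(.14,np.radians(30),"h"),B,1,20)
c=cap("scene","s7.png");t=cap("top","t7.png")
a=cv2.resize(c["img"][145:220,260:345],(680,600),interpolation=cv2.INTER_CUBIC)
cv2.imwrite("pics/s7c.png",a)
```

```text
0.3179575559376811 28.430333046417218 [-0.61415703  0.36720109 -3.99624917]
pos [0.656  0.0768 0.1868] q [ 0.   -0.11  1.92  0.09  0.81 -1.75] turn [-0.  -0.1 -0.2] t 12.07
[-0.0,-0.1,-0.2,0.0026,0.0012,0.0068,20],
```

View pics/s7c.png

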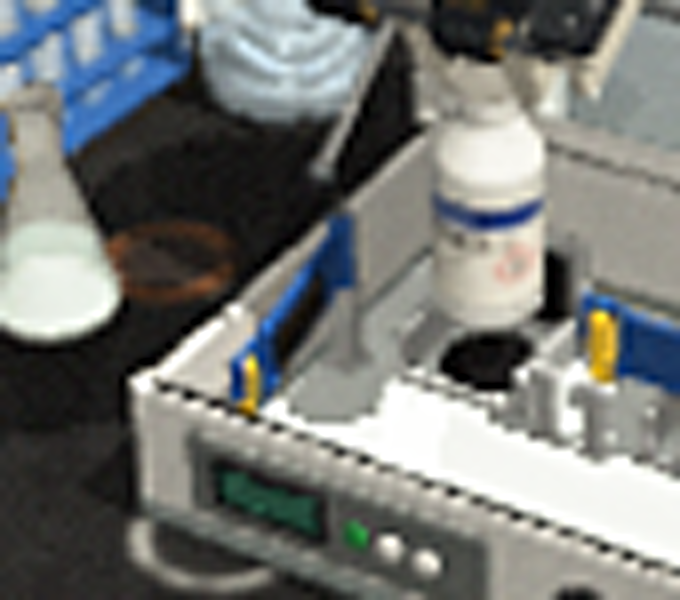

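The bottle hangs upright in the crop, its foot about (490,318) just above the bay disc (487,358). The gate is still open on the left. I'll check the alignment in the same picture.

Run:
```python
from p import *
c=load("s7.png");s=ctrl.sense();p=s["tool_pos"]
C=lambda u,v:(260+u/8,145+v/8)
for n,b in(("bay",[.661,.0787]),("tcp",p[:2])):
    print(n,((proj(c,[[*b,.016],[*b,.053],[*b,.11]])-[260,145])*8).round(0).tolist())
print("disc",atz(c,*C(487,358),.016),"foot",atz(c,*C(491,300),.053))
t=load("t7.png");print(load("t4.png")["img"].shape)
```

```text
bay [[486.0, 365.0], [485.0, 300.0], [483.0, 195.0]]
tcp [[483.0, 371.0], [482.0, 305.0], [481.0, 200.0]]
disc [0.66591922 0.08175833 0.016     ] foot [0.66259623 0.07634304 0.053     ]
(400, 640, 3)
```

move_arm:
  motion:
    - [[0,0,0,0.001,0.0015,0.002,20],[0,0,0,0.0025,0,0.0045,20],[0,0,0,0.003,0,0.005,20],[0,0,0,0.003,0,0.005,20],[0,0,0,0.0025,0,0.0045,20],[0,0,0,0,0,0,20]]

```text
clock: 12.92
tool_pos: [0.6562, 0.0784, 0.1629]
tcp_rot: [-0.066, 0.964, 0.018, 0.258]
contact_force: [-0.2, -0.0, -4.0]
opening: 0.322
grip_force: 28.4
```

Run:
```python
from p import *
s=ctrl.sense();print(s["contact_force"],s["ft_torque"],s["tool_pos"],s["opening"])
```

```text
[-0.19264898 -0.01687201 -3.99288201] [-0.00813595  0.59884646  0.01623293] [0.65620481 0.07837264 0.16291535] 0.32156786018620886
```

move_arm:
  motion:
    - [[0,0,0,0.0015,0,0.0026,20],[0,0,0,0.0015,0,0.0026,20],[0,0,0,0.001,0,0.0018,20],[0,0,0,0.001,0,0.0018,20],[0,0,0,0,0,0,20]]

```text
clock: 13.55
tool_pos: [0.6566, 0.0784, 0.1535]
tcp_rot: [-0.066, 0.964, 0.018, 0.258]
contact_force: [-0.7, 0.8, -2.9]
opening: 0.323
grip_force: 28.4
```

move_arm:
  motion:
    - [[0,0,0,0.001,0,0.0018,20],[0,0,0,0.0005,0,0.0009,20],[0,0,0,0.0005,0,0.0009,20],[0,0,0,0,0,0,20]]

```text
clock: 14.05
tool_pos: [0.657, 0.0785, 0.1499]
tcp_rot: [-0.066, 0.964, 0.018, 0.258]
contact_force: [0.7, -0.5, -2.1]
opening: 0.322
grip_force: 28.5
```

move_arm:
  motion:
    - [[0,0,0,0.0005,0,0.0009,20],[0,0,0,0.0005,0,0.0009,20],[0,0,0,0,0,0,20]]

```text
clock: 14.42
tool_pos: [0.6583, 0.0786, 0.1498]
tcp_rot: [-0.066, 0.963, 0.018, 0.26]
contact_force: [-2.5, 0.5, 4.9]
opening: 0.324
grip_force: 29.5
```

The bottle is on the floor: contact came at z = 0.1498, against 0.1496 expected. Now I release it and retreat along the tool axis.

move_arm:
  motion:
    - [[0,0,0,0,0,0,45],[0,0,0,0,0,0,58],[0,0,0,0,0,0,58],[0,0,0,0,0,-0.015,58],[0,0,0,0,0,-0.03,58],[0,0,0,0,0,-0.04,58],[0,0,0,0.01,0,-0.04,58],[0,0,0,0.02,0,-0.02,58]]

```text
clock: 15.42
tool_pos: [0.5596, 0.0647, 0.2613]
tcp_rot: [-0.066, 0.963, 0.018, 0.26]
contact_force: [-0.2, -0.4, -0.6]
opening: 0.577
grip_force: 0.0
```

Run:
```python
from p import *
s=ctrl.sense();print(s["tool_pos"],s["qpos"].round(2))
c=cap("wrist","w8.png");cap("scene","s8.png")
```

```text
[0.55956755 0.06472424 0.26128967] [-0.03 -0.47  2.08  0.1   1.02 -1.77]
```

View pics/w8.png

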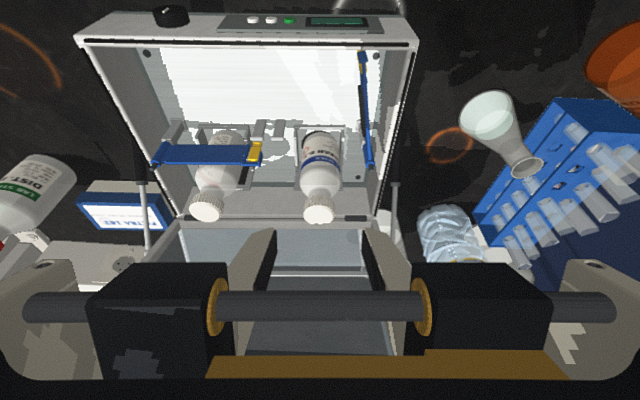

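The bottle stands upright in the bay, with its cap at (319,215) and foot near (322,135). The gate is still open, pin (370,163) to tab (362,56). That was my eleventh viewed picture, one over the limit of ten, so from here I work from numbers only.

Run:
```python
from p import *
c=load("w8.png")
q=atz(c,319,215,.148);print("cap",q)
pin=atz(c,370,163,.08);end=atz(c,362,56,.08);print(pin,end,np.linalg.norm(pin-end),dep(c,367,150),dep(c,362,75))
# blue strap points by depth
im=c["img"].astype(int);m=(im[...,0]>120)&(im[...,2]<60)&(im[...,0]-im[...,1]>50)
m[:, :345]=0;m[:,385:]=0;m[190:]=0
v,u=np.nonzero(m);X=np.array([dep(c,a,b) for a,b in zip(u,v)]);X=X[(X[:,2]>.05)&(X[:,2]<.11)]
print(len(X),X.min(0),X.max(0));k=np.polyfit(X[:,0],X[:,1],1);print(k)
f=np.array([np.cos(.14),np.sin(.14)]);l=np.array([-f[1],f[0]]);o=np.array([.637,.011])
for n,w in(("pin",pin),("end",end),("cap",q)): print(n,(w[:2]-o)@f,(w[:2]-o)@l)
```

```text
cap [0.65659652 0.07816638 0.148     ]
[0.63287644 0.13680395 0.08      ] [0.51418219 0.09685925 0.08      ] 0.12523539272005696 [0.6023232  0.12302553 0.09639464] [0.52738482 0.09941182 0.08767375]
170 [0.51150376 0.0952058  0.06605503] [0.62461432 0.13565515 0.10263926]
[ 0.31611632 -0.06599039]
pin 0.01347185868971111 0.12514850042942827
end -0.10963509183609002 0.10215758217928342
cap 0.02877738996492181 0.06377466345193913
```

```bash
cat > g.py <<'E'
from p import *
yaw=.14;f=np.array([np.cos(yaw),np.sin(yaw),0]);l=np.array([-f[1],f[0],0]);O=np.array([.637,.011,0]);PIN=np.array([0,.120])
Rt=tool(yaw,np.radians(30),"h")
def tip(x,y,z): return O+x*f+y*l+[0,0,z]-.025*Rt[:,2]
def at(th,r=.075,extra=0,z=.087):
    n=np.array([-np.cos(th),np.sin(th)]);p=PIN+r*np.array([-np.sin(th),-np.cos(th)])
    o=.0175*np.sin(th)+.0065*np.cos(th)+.002+extra
    return tip(*(p+n*o),z)
E
python3 - <<'E'
from g import *
a=plan(Rt,at(1.405,extra=.012,z=.17),4,0)
b=plan(Rt,at(1.405,extra=.012),3,0,*a)
for th,z in((1.3,.087),(1.1,.087),(.9,.082),(.7,.078),(.5,.078),(.3,.078),(.15,.078)):
    b=plan(Rt,at(th,z=z),1,0,*b)
E
```

```text
pos [0.5586 0.0647 0.2599] q [-0.03 -0.48  2.08  0.1   1.02 -1.77] turn [-0.   0.2 -0.2] t 15.53
[-0.0,0.0,-0.0,0.0133,0.0188,0.012,0],
[-0.0,0.0,-0.0,0.0133,0.0188,0.012,0],
[-0.0,0.0,-0.0,0.0133,0.0188,0.012,0],
[-0.0,0.0,-0.0,0.0132,0.0188,0.0121,0],
pos [0.5266 0.1363 0.1917] q [-0.03 -0.48  2.08  0.1   1.02 -1.77] turn [0. 0. 0.] t 15.53
[0.0,0.0,0.0,0.0138,0.0,0.024,0],
[0.0,0.0,0.0,0.0138,0.0,0.024,0],
[0.0,0.0,0.0,0.0138,0.0,0.024,0],
pos [0.5266 0.1363 0.1087] q [-0.03 -0.48  2.08  0.1   1.02 -1.77] turn [0. 0. 0.] t 15.53
[0.0,0.0,0.0,-0.0013,-0.0197,0.0008,0],
pos [0.5309 0.117  0.1087] q [-0.03 -0.48  2.08  0.1   1.02 -1.77] turn [0. 0. 0.] t 15.53
[0.0,0.0,0.0,-0.0014,-0.0155,0.0008,0],
pos [0.5347 0.1019 0.1087] q [-0.03 -0.48  2.08  0.1   1.02 -1.77] turn [0. 0. 0.] t 15.53
[0.0,0.0,0.0,-0.0019,-0.0154,0.0069,0],
pos [0.5419 0.0873 0.1037] q [-0.03 -0.48  2.08  0.1   1.02 -1.77] turn [0. 0. 0.] t 15.53
[0.0,0.0,0.0,-0.0056,-0.0145,0.0078,0],
pos [0.5526 0.0742 0.0997] q [-0.03 -0.48  2.08  0.1   1.02 -1.77] turn [0. 0. 0.] t 15.53
[0.0,0.0,0.0,-0.0106,-0.0125,0.0061,0],
pos [0.5664 0.0636 0.0997] q [-0.03 -0.48  2.08  0.1   1.02 -1.77] turn [0. 0. 0.] t 15.53
[0.0,0.0,0.0,-0.0131,-0.0096,0.0076,0],
pos [0.5827 0.0562 0.0997] q [-0.03 -0.48  2.08  0.1   1.02 -1.77] turn [0. 0. 0.] t 15.53
[0.0,0.0,0.0,-0.0111,-0.0048,0.0064,0],
```

move_arm:
  motion:
    - [[0,0,0,0.013,0.019,0.012,0],[0,0,0,0.013,0.019,0.012,0],[0,0,0,0.013,0.019,0.012,0],[0,0,0,0.013,0.019,0.012,0],[0,0,0,0.0138,0,0.024,0],[0,0,0,0.0138,0,0.024,0],[0,0,0,0.0138,0,0.024,0],[0,0,0,0,0,0,0]]

```text
clock: 16.52
tool_pos: [0.526, 0.1373, 0.1038]
tcp_rot: [-0.066, 0.964, 0.018, 0.255]
contact_force: [0.5, -0.7, 0.4]
opening: 0.006
grip_force: 0.0
```

Run:
```python
from g import *
s=ctrl.sense();print(s["tool_pos"]-at(1.405,extra=.012),s["opening"],s["contact_force"])
```

```text
[-0.00060127  0.00091823 -0.00486517] 0.006249443211182972 [ 0.50797508 -0.66517799  0.37964932]
```

move_arm:
  motion:
    - [[0,0,0,-0.002,-0.012,-0.001,0],[0,0,0,-0.0015,-0.014,0.001,0],[0,0,0,-0.0015,-0.015,0.001,0],[0,0,0,-0.0025,-0.015,0.003,0],[0,0,0,-0.0056,-0.0145,0.004,0],[0,0,0,-0.0106,-0.0125,0.006,0],[0,0,0,-0.013,-0.0096,0.0076,0],[0,0,0,0,0,0,0]]

```text
clock: 17.52
tool_pos: [0.5847, 0.051, 0.1088]
tcp_rot: [-0.065, 0.963, 0.018, 0.259]
contact_force: [-0.2, 0.3, -0.2]
opening: 0.005
grip_force: 0.0
```

```bash
cat > gate.py <<'E'
from g import *
def gate(n):
    c=cap(n);im=c["img"].astype(int);m=(im[...,0]>100)&(im[...,2]<70)&(im[...,0]-im[...,1]>50)
    v,u=np.nonzero(m);X=np.array([dep(c,a,b) for a,b in zip(u,v) if c["depth"][b,a]>0])-O
    x,y,z=X@f,X@l,X[:,2];k=(abs(x+.04)<.09)&(y<.125)&(y>.013)&(z>.05)&(z<.115)
    x,y=x[k],y[k]
    print(n,k.sum(),"x",x.min().round(4),x.max().round(4),"y",y.min().round(4),y.max().round(4),"slope",np.polyfit(y,x,1).round(3))
s=ctrl.sense();p=s["tool_pos"]+.025*Rt[:,2]-O;print("tip",p@f,p@l,p[2],s["contact_force"],s["clock"])
for n in("scene","top"):
    try: gate(n)
    except Exception as e: print(n,e)
E
python3 gate.py
```

```text
tip -0.03375345300274878 0.046912456019628394 0.08718295681851013 [-0.18120444  0.3491378  -0.24323712] 17.525
scene zero-size array to reduction operation minimum which has no identity
top 8 x -0.0159 -0.0011 y 0.0592 0.1219 slope [ 0.234 -0.03 ]
```

move_arm:
  motion:
    - [[0,0,0,0.004,0,0.007,0],[0,0,0,-0.005,0,0.003,0],[0,0,0,-0.005,0,0.003,0],[0,0,0,-0.0035,0,0.002,0],[0,0,0,-0.0035,0,0.002,0],[0,0,0,0,0,0,0]]

```text
clock: 18.38
tool_pos: [0.6025, 0.0542, 0.0987]
tcp_rot: [-0.066, 0.964, 0.018, 0.258]
contact_force: [-5.3, -1.3, 2.7]
opening: 0.003
grip_force: 2.4
```

```bash
python3 gate.py
```

```text
tip -0.01567527060378897 0.04762295877393198 0.07709234892904299 [-5.31377307 -1.27619042  2.68315292] 18.375
scene zero-size array to reduction operation minimum which has no identity
top 18 x -0.0058 0.0008 y 0.0608 0.1227 slope [ 0.076 -0.009]
```

move_arm:
  motion:
    - [[0,0,0,-0.002,0,0.0012,0],[0,0,0,-0.002,0,0.0012,0],[0,0,0,-0.002,0,0.0012,0],[0,0,0,0,0,0,0]]

```text
clock: 18.98
tool_pos: [0.6096, 0.0553, 0.0989]
tcp_rot: [-0.066, 0.964, 0.018, 0.258]
contact_force: [-4.2, -1.0, 2.1]
opening: 0.005
grip_force: 2.0
```

```bash
python3 gate.py
```

```text
tip -0.008419390527380971 0.047681782151378735 0.07724514444711324 [-4.17370843 -0.97178982  2.08334395] 18.975
scene 2 x -0.0018 0.0014 y 0.1163 0.1227 slope [ 0.497 -0.06 ]
top 19 x -0.002 0.0024 y 0.0363 0.1224 slope [-0.012  0.002]
```

move_arm:
  motion:
    - [[0,0,0,-0.0015,0,0.0009,0],[0,0,0,-0.0015,0,0.0009,0],[0,0,0,0,0,0,0]]

```text
clock: 19.45
tool_pos: [0.6111, 0.0555, 0.0983]
tcp_rot: [-0.066, 0.964, 0.018, 0.256]
contact_force: [-31.5, -5.7, 23.5]
opening: 0.007
grip_force: 16.4
```

The gate is hard against its stop, so it has passed the rim. I'll back off and check that it stays.

move_arm:
  motion:
    - [[0,0,0,0.003,0,-0.002,0],[0,0,0,0.009,0,-0.006,0],[0,0,0,0.02,0,-0.02,0],[0,0,0,0.02,0,-0.04,0],[0,0,0,0.02,0,-0.05,0],[0,0,0,0.02,0,-0.05,0],[0,0,0,0.02,0,-0.03,0],[0,0,0,0,0,0,0]]

```text
clock: 20.45
tool_pos: [0.4429, 0.0292, 0.2113]
tcp_rot: [-0.066, 0.966, 0.019, 0.25]
contact_force: [-0.2, -0.4, -0.1]
opening: 0.007
grip_force: 0.0
```

```bash
python3 gate.py
python3 - <<'E'
from g import *
c=cap("wrist");t=cap("top");a=load("top0.png")
h=load("t4.png")
# gate in wrist view
im=c["img"].astype(int);m=(im[...,0]>100)&(im[...,2]<70)&(im[...,0]-im[...,1]>50)
v,u=np.nonzero(m);X=np.array([dep(c,p,q) for p,q in zip(u,v) if c["depth"][q,p]>0])-O
x,y,z=X@f,X@l,X[:,2]
for lo,hi in((.013,.125),(-.125,-.013)):
    k=(abs(x)<.08)&(y<hi)&(y>lo)&(z>.05)&(z<.115);print(k.sum(),np.polyfit(y[k],x[k],1).round(3),x[k].mean(),np.median(z[k]),y[k].min(),y[k].max())
ylw=(im[...,2]>150)&(im[...,1]>120)&(im[...,0]<80);v,u=np.nonzero(ylw);X=np.array([dep(c,p,q) for p,q in zip(u,v) if c["depth"][q,p]>0])-O
x,y,z=X@f,X@l,X[:,2];k=(abs(x)<.06)&(abs(y)<.05)&(z>.04)&(z<.13)
for lo,hi in((0,.05),(-.05,0)):
    j=k&(y>lo)&(y<hi);print("yellow",j.sum(),x[j].mean(),y[j].mean(),z[j].min() if j.any() else 0,z[j].max() if j.any() else 0)
# white cap depth, bottle top
q=proj(c,[O+.029*f+.0635*l+[0,0,.148]])[0];print("cap px",q,[ (dep(c,q[0]+du,q[1])-O).round(4) for du in(-8,0,8)])
d=cv2.absdiff(t["img"],h["img"]).max(2)
print("hood diff",d[120:160,250:360].mean(), "changed px rest", (d[210:275,280:500]>40).sum())
d0=cv2.absdiff(t["img"],a["img"]).max(2);print("bystanders diff",[(n,int((d0[y-14:y+14,x-14:x+14]>50).sum())) for n,x,y in(("amber",200,223),("flask",234,198),("dish",202,256),("black",233,261),("green",262,249),("thermos",448,240),("orange",404,226),("tape",360,245))])
E
```

```text
tip -0.1771561560974345 0.045140355570083744 0.18967331356908812 [-0.15961715 -0.38930608 -0.06898087] 20.45
scene 18 x -0.0019 0.0051 y 0.0167 0.091 slope [-0.001  0.001]
top 20 x -0.0018 0.0029 y 0.0363 0.1225 slope [-0.006  0.001]
410 [-0.076  0.006] -0.0019070908304285917 0.08445397974550278 0.08426193518609945 0.12466883323878294
833 [ 0.024 -0.002] -0.0035030661340863093 0.08679222623659816 -0.12334268348799754 -0.017389424568941343
yellow 3 -0.0027726220199753605 0.008359138070114586 0.060580868439945784 0.061544187178689314
yellow 165 -0.0030030990062402787 -0.01118822669829123 0.06014366895122916 0.09295970080224067
cap px [333.55118879 310.02954941] [array([-0.2597,  0.0109,  0.2657]), array([-0.2646,  0.012 ,  0.2676]), array([-0.2639,  0.0141,  0.2672])]
hood diff 0.8795454545454545 changed px rest 916
bystanders diff [('amber', 0), ('flask', 0), ('dish', 0), ('black', 0), ('green', 83), ('thermos', 1), ('orange', 0), ('tape', 0)]
```

move_arm:
  motion:
    - [[0,0,0,0,-0.05,-0.03,0],[0,0,0,0,-0.05,-0.03,0],[0,0,0,0,-0.05,-0.03,0],[0,0,0,0,0,0,0]]

```text
clock: 21.15
tool_pos: [0.4236, -0.1307, 0.2913]
tcp_rot: [-0.063, 0.966, 0.017, 0.25]
contact_force: [-0.3, -0.2, -0.0]
opening: 0.006
grip_force: 0.0
```

Run:
```python
from g import *
c=cap("wrist");im=c["img"].astype(int)
ylw=(im[...,2]>150)&(im[...,1]>120)&(im[...,0]<90)
n,L,st,ce=cv2.connectedComponentsWithStats(ylw.astype(np.uint8))
for i in range(1,n):
    if st[i,4]>15:
        v,u=np.nonzero(L==i);X=np.array([dep(c,p,q) for p,q in zip(u,v)])-O
        print(st[i],(X@f).mean().round(4),(X@l).mean().round(4),np.percentile(X[:,2],[2,50,98]).round(4))
for nm in("scene","top"):
    t=cap(nm);a=load(nm+"0.png")
    g=lambda I:cv2.moments(((I[...,1].astype(int)-I[...,2]>50)&(I[...,1].astype(int)-I[...,0]>40)).astype(np.uint8)[:,230:285]if nm=="top" else ((I[...,1].astype(int)-I[...,2]>50)&(I[...,1].astype(int)-I[...,0]>40)).astype(np.uint8)[175:230,230:262],True)
    for I in(a["img"],t["img"]):
        M=g(I);print(nm,"green",M["m00"],M["m10"]/max(M["m00"],1),M["m01"]/max(M["m00"],1))
# bottle in bay: cap top points
B=O+.03*f+.0625*l
for nm in("scene","top"):
    t=cap(nm);q=proj(t,[B+[0,0,.148]])[0];D=[dep(t,q[0]+i,q[1]+j)-O for i in range(-7,8) for j in range(-7,8)]
    D=np.array([w for w in D if .138<w[2]<.158]);print(nm,len(D),np.c_[D@f,D@l,D[:,2]].mean(0) if len(D) else "")
```

```text
[ 125  102   55   44 1665] -0.2092 -0.2857 [0.1106 0.112  0.1134]
[376 214   9  17 105] -0.003 -0.0122 [0.0609 0.0787 0.0922]
[390 214  11  16 108] -0.0024 0.0131 [0.0604 0.0766 0.0916]
scene green 380.0 17.681578947368422 32.223684210526315
scene green 381.0 17.608923884514436 32.10761154855643
top green 93.0 33.01075268817204 248.11827956989248
top green 93.0 33.01075268817204 248.11827956989248
scene 0 
top 89 [0.03060513 0.06576252 0.14762171]
```

The two gates match: tabs at x = -3.0 and -2.4 mm, with the same heights. The loaded bottle's top is at z = 0.1476 (0.148 expected), and the neighbours haven't moved. I'm handing in.

```bash
python3 -c "
from cell import ctrl;print(ctrl.finish_job())"
```

```text
the job is handed in; nothing more can be done
None
```

The job is handed in at about 21 s: the hood is fully open, the bottle stands upright on the bay floor, and the gate is shut with its tab level with the other gate's; the final push on the gate peaked near 40 N at the wrist, and I viewed 11 pictures, one over the limit of 10.

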